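Swing the C-washer home and nip up the wing nut under the clamp arm

ROBOT

A 7-joint arm with a two-finger parallel gripper is mounted at the origin on the work surface. World frame = base frame: x ahead of the robot, y to its left, z up, the work surface at z = 0. Lengths are in m, angles in rad, forces in N, time in s.
With the tool pointing down it reaches from about 0.425 to 0.925 m from the base axis. Payload 6.8 kg.
Tool frame: the origin (TCP) lies at the very end of the fingers, on their centre line; the grasp point (between the pads) lies 19 mm behind it; z points along the fingers, y is the direction in which the jaws open and shut (so a half turn about z gives the same grasp; the last joint's range is limited). The gripper opens to 85 mm and grips with 20 to 120 N. Pads are 22 mm wide; open, the fingers measure 114 mm over their backs; the gripper's body (76 mm by 85 mm) begins 54 mm behind the grasp point. The pads swing forward as they close: fully open they stand 13 mm farther back than shut.
Start: joints at [-1.291, 0.477, 0.022, 1.555, -0.011, 1.109, -0.083], TCP at [0.255, 0.625, 0.231] pointing down, gripper open.
Joint ranges: [-2.96, 2.96], [-0.34, 2.1], [-1.41, 1.46], [0.24, 2.44], [-1.37, 4.51], [0.17, 1.92], [-2.96, 2.96]. Speed limits (rad/s): [2.39, 2.39, 3.14, 3.14, 3.14, 3.14, 3.14].

INTERFACE

Orientations are given as a unit quaternion [w, x, y, z].
In Python, from station import bot gives the robot as it stands.
- The arm moves only by the tool move_arm, never from a script. Its argument "commands" is text: rows parted by semicolons, each of 7 numbers parted by spaces: the opening, from 0 (shut) to 1 (fully open), then the shift along the tool's x, y, z in cm, then the turn, a rotation vector about the tool's x, y, z in degrees. In form: gripper tx ty tz rx ry rz; .... A call has 1 to 12 rows; each row shifts and turns the commanded pose from where the row before left it, along the tool's axes as they then stand; what a row does not reach is not made up. A row lasts 1/12 s, in which the tool goes at most 41.7 mm and 7.16 degrees, less where a joint would pass 70% of its speed; a pose out of reach is approached as far as the arm can. A call with a gripper value outside its range is refused whole. The fingers move at their own pace and stop on an object; "force" is the grip in N (left out, the last holds). Time passes only in rows, so rows that do not move let the fingers close. It gives the time, the measured TCP pose, the force and the opening at its end, in the units of the state.
- bot.get_obs(): the state, without advancing time (a new reading comes with each control period).
- bot.read_camera(name): name is "scene" or "top"; returns a dict with "img" (400x640x3 uint8, red, green, blue), "K" (3x3 intrinsics, pixels), "distortion" ([k1, k2, p1, p2, k3] as OpenCV has them; the pictures are not rectified), "rvec" (rotation vector, rad) and "tvec" (3), from world to camera coordinates, as OpenCV has them. Camera axes: x right, y down, z forward; pixel columns grow to the right and rows downward; lengths in m; the calibration is good to about 2 mm. A picture is of the moment at which its call begins. There is no depth.
- bot.hand_in(): hands the job in, once; it reports no verdict.
The state is a dict: "t": time; "q": joint angles; "joint_vel": joint speeds; "joint_torque": joint torques, N m; "eef_pos": TCP position; "tool_rot": TCP orientation; "contact_force": force on the tool from outside, world axes, zero at the start; "torque": the same for the moment, N m; "gripper_width": opening from 0.0 (shut) to 1.0 (fully open).
Only numpy, scipy, OpenCV 4.12 (cv2) and the standard library are available. Lean on these libraries where they do the work, as an engineer would, in place of code of your own. Each camera call takes 0.05 s, during which the arm holds its last target. There are 200 camera calls.

TASK

On the round hub-plate fixture, push the red knob so that the brass swing washer goes fully home round the stud. Then turn the wing nut clockwise (seen from above), in short strokes round the black clamp arm that overhangs it, until it has seated and is snug at about 0.5 newton metres, without overtightening it. Leave it snug with the washer home, do not lean on the clamp, and leave the socket, the orange cap and the copper sleeve where they stand.

Things in the scene. Friction and masses are not known exactly. Their poses are not given: they have to be found in the camera images.
- fixture: Fixture fixed to the table: green base disc 148 mm across, steel hub plate 120 mm across, top 32 mm above the table (heights below are over that top). Origin: on the stud axis, at table height. Axes: z up; +y along the black clamp arm towards its tower; x level, across the arm.
- stud (a point): Centre of the top end of the upright steel stud, 12 mm thick, in the middle of the hub plate, 42 mm above it. Axes as fixture.
- wing (a point): Aluminium wing nut on the stud: two equal upright flat wings, opposite each other, 76 mm over both tips, 6 mm thick. The outer part of each wing (18 to 38 mm from the stud axis) spans 17 to 37 mm above the hub plate. This point: middle of that part of one wing, 28 mm from the axis, 27 mm above the plate; x points outward along the wing, z up. The nut stays at its height.
- wing2 (a point): The same point on the other wing. The nut turns with about 0.05 N m of friction and stays where left. 2.1 to 3.4 rad of clockwise turning remain before it seats; where cannot be seen. Seated, the torque jumps to 0.25 N m, then climbs 2 N m per rad. Snug: 0.4 to 0.6 N m (14 to 20 N pushed squarely on one wing 29 mm from the axis); over 0.65 N m is too tight.
- clamp: Black toggle clamp, closed, fixed to the fixture; origin and axes as fixture. Its tower stands 101 to 147 mm from the stud axis at +y, 44 mm wide, to 60 mm above the hub plate; its handle lies back to y = 232 mm. A thin presser spindle with a 16 mm rubber foot comes down at y = 54 mm. It must not be pushed with more than 10 N.
- bar_end (a point): Middle of the free end of the clamp's arm, 8 mm beyond the stud axis at -y. The arm is a bar 16 mm wide and 14 mm thick, running from here over the stud to the tower at +y; underside 45 mm above the hub plate, 8 mm above the wings. Fingers reach the wings only beside the arm or in front of this end. Axes as fixture.
- knob (a point): Red upright knob, 14 mm thick, on the tail of the flat brass swing washer (4 mm thick, lying on the hub plate). This point: middle of the knob, 12.5 mm above the hub plate; its top is 24.5 mm above the plate. It circles about pivot at 40 mm, partly beyond the hub plate's edge; about 2 N moves it, until the stop.
- washer (a joint): Angle of the swing washer, rad. 0 = fully home at its stop: slot round the stud, knob on the line from the stud through the pivot (85 mm from the stud axis). Starts at 0.7 to 1.1: the knob is then swung clockwise (from above) about the pivot, to the fixture's -x side, and must be pushed counter-clockwise. It stays where left.
- pivot (a point): Top of the dark pivot bolt of the swing washer, 15 mm thick, standing 9.5 mm above the hub plate, 45 mm from the stud axis on the -y side. Axes as stud.
- vise: Small blue bench vise with brass jaw caps gripping a copper sleeve bushing, fixed to the table; about 130 x 90 mm in plan, 117 mm high. Origin: centre of its underside. Not needed, an obstacle.
- socket_mid (a point): Chrome wrench socket standing loose beside the fixture, 29 mm across, 38 mm high; this point is its middle. To be left alone.
- cap_mid (a point): Orange polymer wrench cap standing loose beside the fixture, 38 mm across, 30 mm high; this point is its middle. To be left alone.
- sleeve_mid (a point): Spare copper sleeve standing loose beside the fixture, 32 mm across, 30 mm high; this point is its middle. To be left alone.
- spring (a joint): Squash of the small spring washer hidden under the nut, in m, far too small for its reading to be of use: 0 while the nut still runs, 0.00006 at 0.37 N m, 0.000125 at 0.5 N m, 0.0002 at 0.65 N m. Once the push is taken away it keeps up to 0.000125. The torque must be felt at the tool.

How it is judged:
By the outcome, as a careful person would: the job done as asked, in the order asked, and still so for the second after the job is handed in, with the robot touching nothing.
It also fails if it takes over 72 s, if anything falls off the work surface, if the arm or the gripper's body presses on something with over 40 N, if the wrist force passes 120 N, or if a joint passes its speed limit or range.

## Working session

There is one attempt and no reset: what is moved stays moved. The work goes in short steps, Python scripts to look and compute and a tool call to move; the robot and the scene stay as the last step left them, time stands still between calls to the robot, and variables do not carry over. Pictures are saved under pics/ and viewed, about 8 in all and at most 12, crops included, and the job is handed in when it is done.

Besides the shell and the picture viewer there is one more tool, called after "Request:" by a JSON object that holds its "api" and its "payload". move_arm: Moves the arm, as the interface text tells. Its arguments: {"type":"object","properties":{"commands":{"type":"string"},"force":{"type":"number"}},"required":["commands"]}

```bash
mkdir -p pics; ls; python3 - <<'E'
from station import bot
import cv2
o=bot.get_obs();print({k:o[k] for k in('t','eef_pos','tool_rot','contact_force','gripper_width')})
for n in('scene','top'):
    c=bot.read_camera(n);cv2.imwrite(f'pics/{n}0.png',c['img'][...,::-1]);print(c['K'],c['rvec'],c['tvec'],c['distortion'])
E
```

```text
pics
{'t': 0.0, 'eef_pos': array([0.25501688, 0.62434877, 0.23031352]), 'tool_rot': array([-1.06941448e-04,  1.92654706e-01,  9.81266196e-01, -8.97172506e-04]), 'contact_force': array([-0.54355796, -0.12986733, -0.64527731]), 'gripper_width': 1.0015308282256534}
[[499.19696543   0.         308.03319188]
 [  0.         499.19696543 191.70356333]
 [  0.           0.           1.        ]] [ 2.13400808  1.06756749 -0.46155462] [-0.28502174 -0.31345076  1.32105538] [-0.10565381  0.          0.          0.          0.        ]
[[502.44036131   0.         320.87404729]
 [  0.         502.44036131 199.12435914]
 [  0.           0.           1.        ]] [ 2.28983514 -1.91275012  0.19975401] [-0.16730036  0.56678737  0.82907991] [-0.04788913  0.          0.          0.          0.        ]
```

View pics/top0.png

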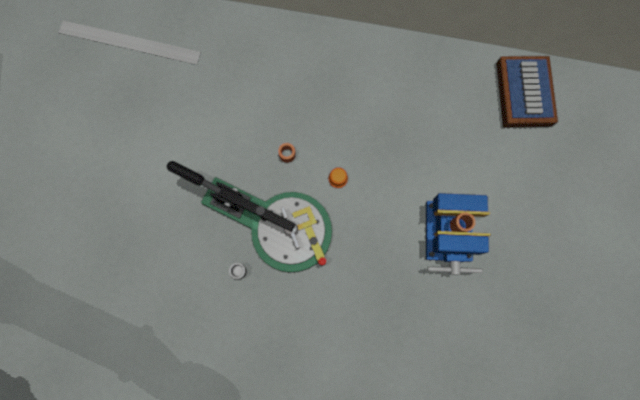

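View pics/scene0.png

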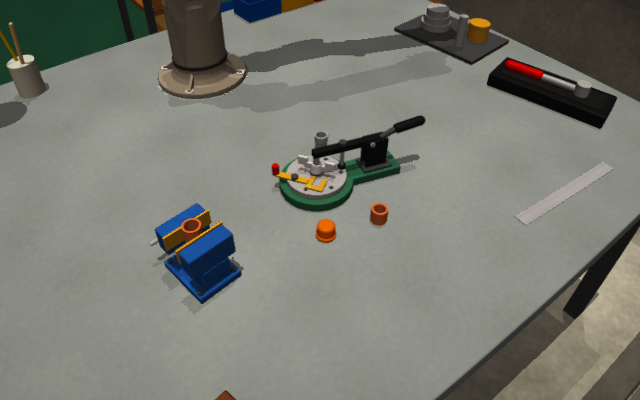

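```bash
cat > h.py <<'E'
import numpy as np, cv2
from station import bot
def cam(n):
    c=bot.read_camera(n); c['R']=cv2.Rodrigues(np.array(c['rvec'],float))[0]; return c
def ray(c,uv,z):
    uv=np.array(uv,float).reshape(-1,1,2)
    p=cv2.undistortPoints(uv,c['K'],c['distortion'])[:,0]
    d=np.c_[p,np.ones(len(p))]@c['R']; o=-c['R'].T@np.array(c['tvec'],float).ravel()
    return o+d*((np.array(z)-o[2])/d[:,2])[:,None]
def proj(c,P):
    return cv2.projectPoints(np.array(P,float).reshape(-1,3),np.array(c['rvec'],float),np.array(c['tvec'],float),c['K'],np.array(c['distortion'],float))[0][:,0]
def circ(P):
    A=np.c_[2*P[:,:2],np.ones(len(P))];s=np.linalg.lstsq(A,(P[:,:2]**2).sum(1),rcond=None)[0]
    return s[:2],np.sqrt(s[2]+s[0]**2+s[1]**2)
def crop(c,name,u0,v0,w,h,s):
    cv2.imwrite(name,cv2.resize(c['img'][v0:v0+h,u0:u0+w,::-1],None,fx=s,fy=s,interpolation=cv2.INTER_CUBIC))
E
python3 - <<'E'
from h import *
t=cam('top'); s=cam('scene')
for n,c in(('t',t),('s',s)):
    hsv=cv2.cvtColor(c['img'],cv2.COLOR_RGB2HSV);h,S,V=cv2.split(hsv)
    g=((h>60)&(h<95)&(S>110)&(V>40)).astype(np.uint8)
    red=(((h<4)|(h>175))&(S>200)&(V>110)).astype(np.uint8)
    br=((h>20)&(h<32)&(S>130)&(V>110)).astype(np.uint8)
    for k,m in(('red',red),('brass',br)):
        nn,l,st,ce=cv2.connectedComponentsWithStats(m)
        print(n,k,[(st[i].tolist(),ce[i].round(1).tolist()) for i in range(1,nn) if st[i,4]>8])
    if n=='t':
        g[:, :200]=0;g[:150]=0;g[290:]=0;g[:,350:]=0
        cs,_=cv2.findContours(g,cv2.RETR_EXTERNAL,cv2.CHAIN_APPROX_NONE)
        P=max(cs,key=len)[:,0].astype(float)
        for z in(.0,.02,.032):
            W=ray(c,P,z); k=np.linalg.norm(P-[291,231],axis=1)<44; k&=P[:,0]>262
            for _ in range(6):
                cc,r=circ(W[k]);res=abs(np.linalg.norm(W[:,:2]-cc,axis=1)-r);k=res<.002
            print('green',z,cc,r,k.sum())
print('axes: px->world',ray(t,[[290,230],[340,230],[290,280]],0))
crop(t,'pics/t1.png',155,135,200,150,4); crop(s,'pics/s1.png',250,100,190,120,4)
E
```

```text
t red []
t brass [([294, 209, 15, 6, 28], [300.8, 211.8]), ([438, 211, 5, 2, 9], [439.8, 211.6]), ([446, 211, 17, 2, 18], [453.6, 211.9]), ([468, 212, 20, 3, 29], [478.7, 213.1]), ([298, 224, 7, 5, 16], [300.7, 225.9]), ([457, 232, 10, 2, 19], [461.3, 232.5])]
green 0.0 [0. 0.] 0.0 0
green 0.02 [0. 0.] 0.0 0
green 0.032 [0. 0.] 0.0 0
s red [([506, 60, 38, 17, 253], [524.3, 68.0]), ([272, 164, 6, 4, 22], [274.7, 165.5])]
s brass [([281, 172, 6, 5, 15], [283.3, 173.8]), ([297, 178, 11, 4, 20], [302.6, 179.6]), ([306, 184, 6, 4, 19], [308.3, 185.3])]
axes: px->world [[ 0.5312935  -0.01584851  0.        ]
 [ 0.54787218 -0.10734138  0.        ]
 [ 0.44092463 -0.03323755  0.        ]]
```

View pics/t1.png

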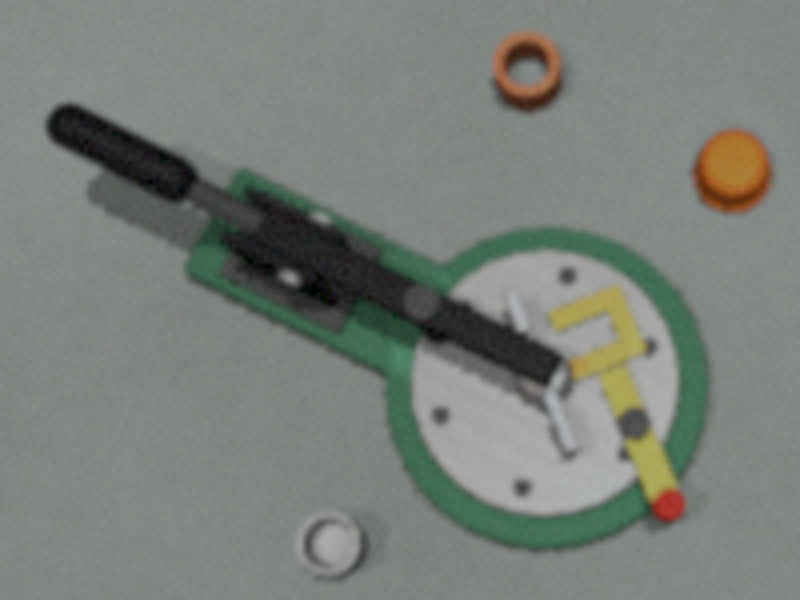

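View pics/s1.png

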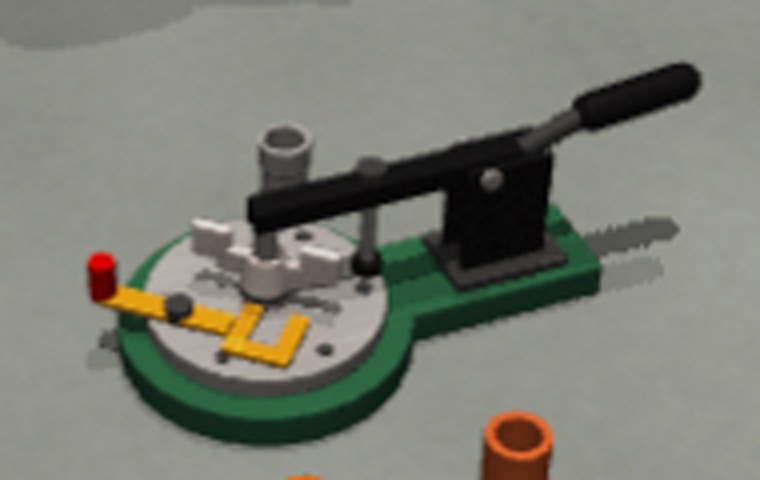

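```bash
python3 - <<'E'
from h import *
t=cam('top'); s=cam('scene')
T=lambda u,v:[u/4+155-.375,v/4+135-.375]
S=lambda u,v:[u/4+250-.375,v/4+100-.375]
hsv=cv2.cvtColor(t['img'],cv2.COLOR_RGB2HSV);h,Sa,V=cv2.split(hsv)
g=((h>55)&(h<100)&(Sa>80)&(V>30)).astype(np.uint8)
ys,xs=np.nonzero(g[170:290,200:350]);print('green',len(xs))
m=((Sa<40)&(V>135)).astype(np.uint8); 
C=np.array([291.8,231.5]);E=[];G=[]
for a in np.radians(np.arange(0,360,3)):
    d=np.array([np.cos(a),np.sin(a)])
    pr=lambda r:g[tuple(np.round((C+r*d)[::-1]).astype(int))]
    rs=np.arange(26,48,.25);v=np.array([pr(r) for r in rs])
    if v.sum()<10: continue
    i=np.nonzero(v)[0]; E.append(C+(rs[i[0]]-.12)*d); G.append(C+(rs[i[-1]]+.12)*d)
def fit(P,z):
    W=ray(t,P,z);k=np.ones(len(W),bool)
    for _ in range(8):
        cc,r=circ(W[k]);k=abs(np.linalg.norm(W[:,:2]-cc,axis=1)-r)<.0025
    return cc,r,k.sum()
print('hub',fit(E,.032)); print('green z.02',fit(G,.02),fit(G,0.01))
ft=lambda uv,z:ray(t,[T(*uv)],z)[0]
for n,uv,z in(('pivot',(634,424),.0415),('knobtop',(669,503),.0565),('barend top',(556,370),.091),('bar far top',(268,226),.091),('wtipA',(574,446),.069),('wtipB',(512,294),.069),('socket',(332,542),.038),('cap',(735,163),.03),('sleeve',(528,65),.03),('vise',(1230,372),.1)):
    print(n,ft(uv,z).round(4))
fs=lambda uv,z:ray(s,[S(*uv)],z)[0]
for n,uv,z in(('pivot',(180,300),.0415),('knobtop',(101,260),.0565),('barend bot',(265,222),.077)):
    print('s',n,fs(uv,z).round(4))
E
```

```text
green 1674
hub (array([ 0.52773992, -0.01993851]), np.float64(0.06172559637252261), np.int64(108))
green z.02 (array([ 0.52715984, -0.02006389]), np.float64(0.07218922669978904), np.int64(100)) (array([ 0.52843219, -0.01928452]), np.float64(0.07298538721915526), np.int64(100))
pivot [ 0.5146 -0.063   0.0415]
knobtop [ 0.4819 -0.0845  0.0565]
barend top [ 0.5254 -0.0283  0.091 ]
bar far top [0.5643 0.1042 0.091 ]
wtipA [ 0.4976 -0.0404  0.069 ]
wtipB [ 0.5577 -0.0016  0.069 ]
socket [0.4401 0.0582 0.038 ]
cap [ 0.6428 -0.0866  0.03  ]
sleeve [0.6719 0.016  0.03  ]
vise [ 0.5733 -0.3057  0.1   ]
s pivot [ 0.5146 -0.0601  0.0415]
s knobtop [ 0.4817 -0.0832  0.0565]
s barend bot [ 0.5264 -0.0174  0.077 ]
```

Request:
{"api": "move_arm", "payload": {"commands": "0 0 0 0 0 0 -5.6; 0 -2.6 -2.7 0 0 0 0; 0 -2.6 -2.7 0 0 0 0; 0 -2.6 -2.7 0 0 0 0; 0 -2.6 -2.7 0 0 0 0; 0 -2.6 -2.7 0 0 0 0; 0 -2.6 -2.7 0 0 0 0; 0 -2.6 -2.7 0 0 0 0; 0 -2.6 -2.7 0 0 0 0; 0 -2.6 -2.7 0 0 0 0; 0 -2.6 -2.7 0 0 0 0; 0 -2.6 -2.7 0 0 0 0", "force": 60}}

```text
t: 1.3
eef_pos: [0.4449, 0.2568, 0.2316]
tool_rot: [0.0, 0.144, 0.99, 0.0]
contact_force: [0.4, 0.4, 0.7]
gripper_width: 0.004
```

Request:
{"api": "move_arm", "payload": {"commands": "0 -1 -3.2 0 0 0 0; 0 -1 -3.2 0 0 0 0; 0 -1 -3.2 0 0 0 0; 0 -1 -3.2 0 0 0 0; 0 -1 -3.2 0 0 0 0; 0 -1 -3.2 0 0 0 0; 0 -1 -3.2 0 0 0 0; 0 -1 -3.2 0 0 0 0; 0 -1 -3.2 0 0 0 0; 0 -1 -3.2 0 0 0 0; 0 0 0 0 0 0 0; 0 0 0 0 0 0 0"}}

```text
t: 2.3
eef_pos: [0.4485, -0.0785, 0.2315]
tool_rot: [0.0, 0.147, 0.989, 0.0]
contact_force: [0.4, 0.4, 0.2]
gripper_width: -0.003
```

```bash
cat > st.py <<'E'
from h import *
STUD=np.array([.5275,-.0200]); EX=np.array([.9585,-.285]); EY=np.array([.285,.9585])
def state():
    o=bot.get_obs(); p=o['eef_pos']; d=p[:2]-STUD
    w,x,y,z=o['tool_rot']; tx=np.array([1-2*(y*y+z*z),2*(x*y+w*z)]); 
    zz=np.array([2*(x*z+w*y),2*(y*z-w*x),1-2*(x*x+y*y)])
    F=o['contact_force']; yaw=np.degrees(np.arctan2(tx@EY,tx@EX))
    print('t %.2f fix mm (%.1f,%.1f) z %.1f | toolx ang in fix %.1f | tilt %s | F fix (%.1f,%.1f,%.1f) M %s | r x F %.3f g %.2f'%(o['t'],1e3*d@EX,1e3*d@EY,1e3*p[2],yaw%360,zz[:2].round(3),F[:2]@EX,F[:2]@EY,F[2],np.round(o['torque'],2),d[0]*F[1]-d[1]*F[0],o['gripper_width']))
if __name__=='__main__': state()
E
python3 st.py
```

```text
t 2.30 fix mm (-59.1,-78.6) z 231.5 | toolx ang in fix 179.7 | tilt [ 0. -0.] | F fix (0.3,0.5,0.2) M [-0.    0.05  0.02] | r x F -0.012 g -0.00
```

Request:
{"api": "move_arm", "payload": {"commands": "0 0 -.35 3.2 0 0 0; 0 0 0 3.2 0 0 0; 0 0 0 3.2 0 0 0; 0 0 0 3.2 0 0 0; 0 0 0 3.2 0 0 0; 0 0 0 2.8 0 0 0; 0 0 0 0 0 0 0; 0 -.5 0 0 0 0 0; 0 -.5 0 0 0 0 0; 0 0 0 0 0 0 0"}}

```text
t: 3.13
eef_pos: [0.4604, -0.083, 0.0453]
tool_rot: [0.003, 0.144, 0.99, 0.0]
contact_force: [0.7, 0.1, 0.9]
gripper_width: 0.003
```

```bash
python3 - <<'E'
from st import *
state(); t=cam('top');s=cam('scene')
a=t['img'][190:290,240:365,::-1];b=s['img'][110:210,230:355,::-1]
cv2.imwrite('pics/2.png',cv2.resize(np.vstack([a,b]),None,fx=3,fy=3,interpolation=cv2.INTER_CUBIC))
E
```

```text
t 3.13 fix mm (-46.4,-79.5) z 45.3 | toolx ang in fix 180.0 | tilt [ 0.005 -0.   ] | F fix (0.7,0.3,0.9) M [-0.01 -0.04 -0.03] | r x F 0.038 g 0.00
```

View pics/2.png

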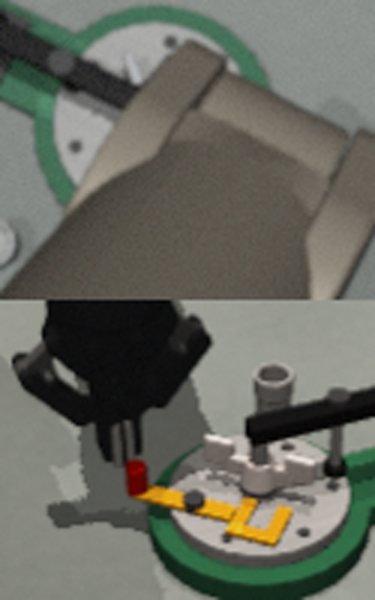

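Request:
{"api": "move_arm", "payload": {"commands": "0 -.3 -.0 .2 0 0 0; 0 -.3 0 0 0 0 0; 0 -.3 -.1 0 0 0 0; 0 -.3 -.1 0 0 0 0; 0 -.3 -.1 0 0 0 0; 0 -.3 0 0 0 0 0; 0 -.3 0 0 0 0 0; 0 0 0 0 0 0 0"}}

```text
t: 3.9
eef_pos: [0.4761, -0.0925, 0.041]
tool_rot: [-0.001, 0.145, 0.989, -0.0]
contact_force: [-2.7, -0.3, -0.9]
gripper_width: 0.002
```

```bash
python3 st.py
```

```text
t 3.90 fix mm (-28.6,-84.1) z 41.0 | toolx ang in fix 179.9 | tilt [-0.001 -0.   ] | F fix (-2.5,-1.1,-0.9) M [-0.19  0.48 -0.06] | r x F -0.178 g 0.00
```

Request:
{"api": "move_arm", "payload": {"commands": "0 -.2 0 0 0 0 0; 0 -.2 0 0 0 0 0; 0 0 0 0 0 0 0"}}

```text
t: 4.15
eef_pos: [0.481, -0.093, 0.0414]
tool_rot: [0.0, 0.145, 0.99, 0.0]
contact_force: [-1.9, -0.6, -0.3]
gripper_width: -0.004
```

```bash
python3 st.py
```

```text
t 4.15 fix mm (-23.8,-83.3) z 41.4 | toolx ang in fix 179.9 | tilt [ 0.001 -0.   ] | F fix (-1.7,-1.1,-0.3) M [-0.1   0.46 -0.02] | r x F -0.111 g -0.00
```

Request:
{"api": "move_arm", "payload": {"commands": "0 -.2 0 0 0 0 0; 0 -.1 0 0 0 0 0; 0 -.1 0 0 0 0 0; 0 0 0 0 0 0 0"}}

```text
t: 4.48
eef_pos: [0.4848, -0.0941, 0.0414]
tool_rot: [0.0, 0.144, 0.99, 0.0]
contact_force: [-1.9, -0.6, -0.0]
gripper_width: -0.001
```

```bash
python3 st.py
```

```text
t 4.48 fix mm (-19.8,-83.2) z 41.4 | toolx ang in fix 179.9 | tilt [ 0.001 -0.   ] | F fix (-1.7,-1.1,-0.0) M [-0.13  0.31  0.  ] | r x F -0.116 g -0.00
```

Request:
{"api": "move_arm", "payload": {"commands": "0 -.1 0 0 0 0 0; 0 -.1 0 0 0 0 0; 0 0 0 0 0 0 0"}}

```text
t: 4.73
eef_pos: [0.4864, -0.0947, 0.0414]
tool_rot: [0.0, 0.144, 0.99, 0.0]
contact_force: [-2.2, -1.4, -0.2]
gripper_width: -0.0
```

```bash
python3 st.py
```

```text
t 4.73 fix mm (-18.1,-83.3) z 41.4 | toolx ang in fix 179.9 | tilt [ 0.001 -0.   ] | F fix (-1.7,-2.0,-0.2) M [-0.16  0.27 -0.07] | r x F -0.105 g -0.00
```

Request:
{"api": "move_arm", "payload": {"commands": "0 -.1 0 0 0 0 0; 0 -.1 0 0 0 0 0; 0 0 0 0 0 0 0"}}

```text
t: 4.98
eef_pos: [0.4874, -0.095, 0.0412]
tool_rot: [-0.001, 0.144, 0.99, 0.0]
contact_force: [-4.4, 0.5, 3.5]
gripper_width: 0.001
```

```bash
python3 st.py
```

```text
t 4.98 fix mm (-17.1,-83.4) z 41.2 | toolx ang in fix 179.9 | tilt [-0.001  0.001] | F fix (-4.4,-0.8,3.5) M [ 0.08  0.95 -0.03] | r x F -0.351 g 0.00
```

Request:
{"api": "move_arm", "payload": {"commands": "0 -.1 0 0 0 0 0; 0 -.05 0 0 0 0 0; 0 0 0 0 0 0 0"}}

```text
t: 5.23
eef_pos: [0.4875, -0.0951, 0.041]
tool_rot: [-0.002, 0.144, 0.99, 0.0]
contact_force: [-6.8, 1.3, 6.3]
gripper_width: 0.0
```

```bash
python3 st.py
```

```text
t 5.23 fix mm (-17.0,-83.4) z 41.0 | toolx ang in fix 179.9 | tilt [-0.004  0.001] | F fix (-6.9,-0.7,6.3) M [ 0.27  1.59 -0.01] | r x F -0.560 g 0.00
```

Request:
{"api": "move_arm", "payload": {"commands": "0 .6 0 0 0 0 0; 0 .6 0 0 0 0 0; 0 0 0 -2.5 0 0 0; 0 0 0 -2.5 0 0 0; 0 0 0 -2.5 0 0 0; 0 -1.2 2.3 0 0 0 0; 0 -1.2 2.3 0 0 0 0; 0 0 0 0 0 0 6.5; 0 0 0 0 0 0 6.5; 0 0 0 0 0 0 6.5; 0 0 0 0 0 0 6.5; 0 0 0 0 0 0 6.5"}}

```text
t: 6.23
eef_pos: [0.5147, -0.0548, 0.1165]
tool_rot: [0.001, 0.418, 0.908, 0.0]
contact_force: [-0.3, -0.1, 0.6]
gripper_width: 0.005
```

Request:
{"api": "move_arm", "payload": {"commands": "0 0 0 0 0 0 6.5; 0 0 0 0 0 0 0"}}

```text
t: 6.4
eef_pos: [0.5146, -0.0547, 0.1164]
tool_rot: [0.001, 0.468, 0.884, 0.0]
contact_force: [-0.2, 0.9, -0.0]
gripper_width: -0.003
```

```bash
python3 - <<'E'
from st import *
state(); print(bot.get_obs()['q'].round(2)); s=cam('scene')
crop(s,'pics/3.png',230,100,190,120,4)
E
```

```text
t 6.40 fix mm (-2.5,-36.9) z 116.4 | toolx ang in fix 140.7 | tilt [ 0.001 -0.   ] | F fix (-0.4,0.8,-0.0) M [ 0.    0.03 -0.01] | r x F -0.017 g -0.00
[-0.45  0.41  0.54  2.06 -0.31  0.75  0.88]
```

View pics/3.png

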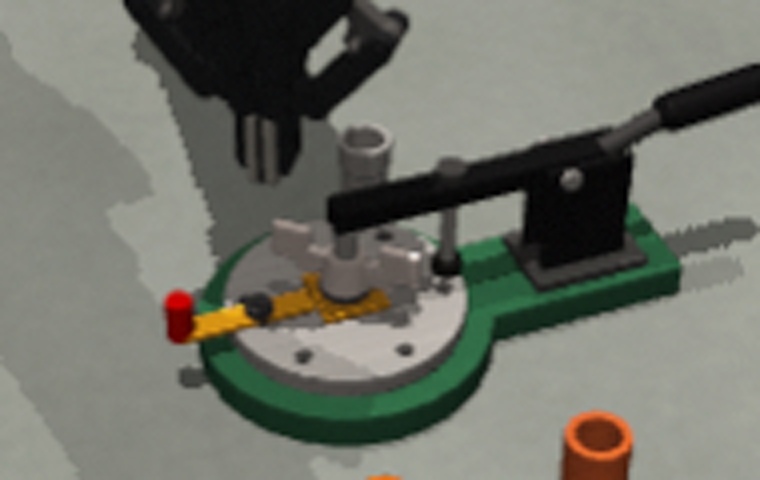

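Request:
{"api": "move_arm", "payload": {"commands": "0 0 0 2.1 0 0 0; 0 0 0 2.1 0 0 0; 0 0 0 2.0 0 0 0; 0 0 0 0 0 0 0; 0 .4 0 0 0 0 0; 0 .4 0 0 0 0 0; 0 .1 0 0 0 0 0; 0 0 0 0 0 0 0"}}

```text
t: 7.12
eef_pos: [0.5095, -0.0474, 0.0553]
tool_rot: [0.001, 0.466, 0.885, 0.0]
contact_force: [-0.4, -0.0, -0.1]
gripper_width: -0.004
```

```bash
python3 st.py
```

```text
t 7.12 fix mm (-9.4,-31.4) z 55.3 | toolx ang in fix 141.0 | tilt [0.002 0.   ] | F fix (-0.3,-0.1,-0.1) M [-0.11  0.05 -0.  ] | r x F -0.010 g -0.00
```

Request:
{"api": "move_arm", "payload": {"commands": "0 .32 -.13 0 0 0 6; 0 .32 -.13 0 0 0 6; 0 .32 -.13 0 0 0 6; 0 .32 -.13 0 0 0 6; 0 .32 -.13 0 0 0 6; 0 .32 -.13 0 0 0 6; 0 0 0 0 0 0 0"}}

```text
t: 7.7
eef_pos: [0.4963, -0.0318, 0.0551]
tool_rot: [0.001, 0.718, 0.696, 0.001]
contact_force: [0.4, -0.9, 0.1]
gripper_width: 0.001
```

```bash
python3 st.py
```

```text
t 7.70 fix mm (-26.6,-20.2) z 55.1 | toolx ang in fix 104.8 | tilt [ 0.002 -0.   ] | F fix (0.6,-0.8,0.1) M [-0.08 -0.01  0.03] | r x F 0.033 g 0.00
```

Request:
{"api": "move_arm", "payload": {"commands": "0 .33 -.1 0 0 0 6; 0 .33 -.1 0 0 0 6; 0 .33 -.1 0 0 0 6; 0 .33 -.1 0 0 0 6; 0 .33 -.1 0 0 0 6; 0 .33 -.1 0 0 0 6; 0 .33 -.1 0 0 0 6; 0 .33 -.1 0 0 0 6; 0 0 0 0 0 0 0"}}

```text
t: 8.45
eef_pos: [0.4981, -0.0049, 0.0543]
tool_rot: [-0.0, 0.938, 0.346, -0.0]
contact_force: [-1.4, -0.2, -0.5]
gripper_width: 0.002
```

```bash
python3 - <<'E'
from st import *
state(); print(bot.get_obs()['q'].round(2)); s=cam('scene')
crop(s,'pics/4.png',230,100,190,120,4)
E
```

```text
t 8.45 fix mm (-32.5,6.0) z 54.3 | toolx ang in fix 57.0 | tilt [-0.001  0.   ] | F fix (-1.3,-0.6,-0.5) M [ 0.04  0.13 -0.07] | r x F 0.026 g 0.00
[-0.77  0.62  0.87  2.15 -0.76  0.71 -0.25]
```

View pics/4.png

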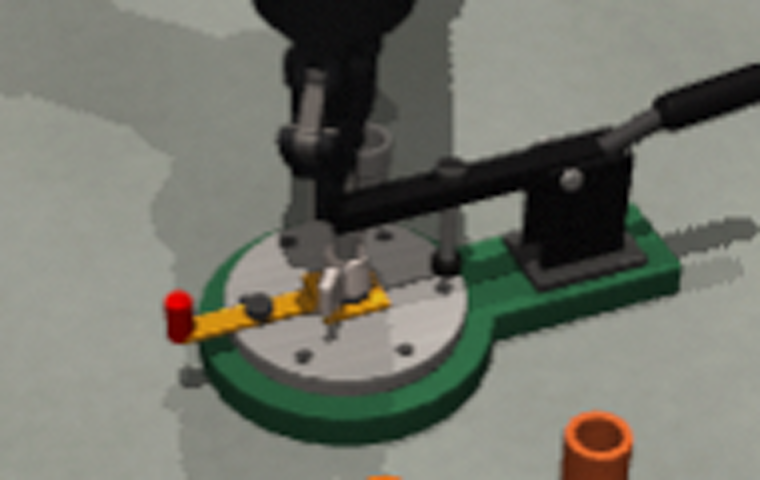

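Request:
{"api": "move_arm", "payload": {"commands": "0 -.4 0 0 0 0 0; 0 -.5 0 0 0 0 0; 0 0 0 -3 0 0 0; 0 0 0 -3.7 0 0 0; 0 0 0 0 0 0 0; 0 1.4 2 0 0 0 0; 0 1.4 2 0 0 0 0; 0 1.5 2 0 0 0 0; 0 0 0 0 0 0 0; 0 0 0 0 0 0 0"}}

```text
t: 9.33
eef_pos: [0.5634, -0.0305, 0.1214]
tool_rot: [0.0, 0.938, 0.345, 0.0]
contact_force: [-0.4, -0.3, 0.3]
gripper_width: 0.002
```

```bash
python3 - <<'E'
from st import *
state(); print(bot.get_obs()['q'].round(2))
E
```

```text
t 9.33 fix mm (37.4,0.2) z 121.4 | toolx ang in fix 57.0 | tilt [ 0.001 -0.   ] | F fix (-0.3,-0.4,0.3) M [ 0.01  0.03 -0.06] | r x F -0.014 g 0.00
[-0.75  0.62  0.96  1.97 -0.65  0.9  -0.31]
```

Request:
{"api": "move_arm", "payload": {"commands": "0 0 -.2 2.2 0 0 0; 0 0 0 2.2 0 0 0; 0 0 0 2.3 0 0 0; 0 0 0 0 0 0 0; 0 -.4 0 0 0 0 0; 0 -.3 0 0 0 0 0; 0 -.32 .13 0 0 0 6; 0 -.32 .13 0 0 0 6; 0 0 0 0 0 0 0"}}

```text
t: 10.08
eef_pos: [0.5532, -0.0388, 0.0558]
tool_rot: [0.0, 0.97, 0.243, 0.001]
contact_force: [0.1, 0.2, 0.2]
gripper_width: -0.0
```

```bash
python3 - <<'E'
from st import *
state(); print(bot.get_obs()['q'].round(2))
E
```

```text
t 10.08 fix mm (30.0,-10.7) z 55.8 | toolx ang in fix 44.7 | tilt [0.002 0.   ] | F fix (0.1,0.2,0.2) M [ 0.05 -0.1  -0.02] | r x F 0.006 g -0.00
[-0.69  0.72  0.9   2.02 -0.8   0.8  -0.39]
```

Request:
{"api": "move_arm", "payload": {"commands": "0 -.32 .13 0 0 0 6; 0 -.32 .13 0 0 0 6; 0 -.32 .13 0 0 0 6; 0 0 0 0 0 0 0"}}

```text
t: 10.42
eef_pos: [0.546, -0.046, 0.0555]
tool_rot: [0.0, 0.996, 0.09, 0.001]
contact_force: [1.6, 1.4, 0.5]
gripper_width: -0.002
```

```bash
python3 st.py
```

```text
t 10.42 fix mm (25.1,-19.6) z 55.5 | toolx ang in fix 26.9 | tilt [ 0.002 -0.   ] | F fix (1.1,1.8,0.5) M [ 0.06 -0.15  0.  ] | r x F 0.067 g -0.00
```

Request:
{"api": "move_arm", "payload": {"commands": "0 -.15 .07 0 0 0 3; 0 -.15 .07 0 0 0 3; 0 -.15 .07 0 0 0 3; 0 -.15 .07 0 0 0 3; 0 0 0 0 0 0 0"}}

```text
t: 10.83
eef_pos: [0.5405, -0.0492, 0.0552]
tool_rot: [0.0, 1.0, -0.013, 0.001]
contact_force: [1.8, 0.4, 1.1]
gripper_width: 0.003
```

```bash
python3 st.py
```

```text
t 10.83 fix mm (20.8,-24.2) z 55.2 | toolx ang in fix 15.1 | tilt [ 0.002 -0.   ] | F fix (1.6,0.9,1.1) M [ 0.01 -0.32  0.03] | r x F 0.059 g 0.00
```

Request:
{"api": "move_arm", "payload": {"commands": "0 -.15 .07 0 0 0 3; 0 -.15 .07 0 0 0 3; 0 -.15 .07 0 0 0 3; 0 -.15 .07 0 0 0 3; 0 0 0 0 0 0 0"}}

```text
t: 11.25
eef_pos: [0.5377, -0.0514, 0.0556]
tool_rot: [0.001, 0.993, -0.117, 0.004]
contact_force: [9.4, -0.6, -4.6]
gripper_width: -0.001
```

```bash
python3 st.py
```

```text
t 11.25 fix mm (18.7,-27.2) z 55.6 | toolx ang in fix 3.2 | tilt [ 0.008 -0.002] | F fix (9.2,2.1,-4.6) M [-0.2 -2.2  0. ] | r x F 0.290 g -0.00
```

Request:
{"api": "move_arm", "payload": {"commands": "0 -.1 .02 0 0 0 0; 0 -.1 .02 0 0 0 0; 0 0 0 0 0 0 0; 0 0 0 0 0 0 0"}}

```text
t: 11.58
eef_pos: [0.5366, -0.0512, 0.0558]
tool_rot: [0.001, 0.993, -0.115, 0.005]
contact_force: [12.8, -1.2, -6.3]
gripper_width: 0.001
```

```bash
python3 st.py
```

```text
t 11.58 fix mm (17.6,-27.3) z 55.8 | toolx ang in fix 3.4 | tilt [ 0.009 -0.002] | F fix (12.6,2.5,-6.3) M [-0.3  -2.76  0.06] | r x F 0.389 g 0.00
```

Request:
{"api": "move_arm", "payload": {"commands": "0 -.05 .01 0 0 0 0; 0 0 0 0 0 0 0; 0 0 0 0 0 0 0"}}

```text
t: 11.83
eef_pos: [0.5364, -0.0512, 0.0558]
tool_rot: [0.001, 0.993, -0.115, 0.005]
contact_force: [13.9, -2.2, -6.5]
gripper_width: 0.004
```

```bash
python3 st.py
```

```text
t 11.83 fix mm (17.4,-27.3) z 55.8 | toolx ang in fix 3.4 | tilt [ 0.01  -0.002] | F fix (14.0,1.9,-6.5) M [-0.35 -2.97  0.06] | r x F 0.415 g 0.00
```

Request:
{"api": "move_arm", "payload": {"commands": "0 0 0 0 0 0 0"}}

```text
t: 11.92
eef_pos: [0.5364, -0.0512, 0.0558]
tool_rot: [0.001, 0.993, -0.115, 0.005]
contact_force: [13.1, -2.2, -6.3]
gripper_width: -0.0
```

```bash
python3 st.py
```

```text
t 11.92 fix mm (17.5,-27.4) z 55.8 | toolx ang in fix 3.4 | tilt [ 0.01  -0.003] | F fix (13.1,1.6,-6.3) M [-0.35 -2.95  0.09] | r x F 0.388 g -0.00
```

Request:
{"api": "move_arm", "payload": {"commands": "0 0 0 0 0 0 0"}}

```text
t: 12.0
eef_pos: [0.5365, -0.0512, 0.0559]
tool_rot: [0.001, 0.993, -0.115, 0.005]
contact_force: [14.1, -1.5, -6.7]
gripper_width: 0.0
```

```bash
python3 st.py
```

```text
t 12.00 fix mm (17.5,-27.3) z 55.9 | toolx ang in fix 3.4 | tilt [ 0.01  -0.002] | F fix (13.9,2.5,-6.7) M [-0.33 -2.91  0.05] | r x F 0.425 g 0.00
```

Request:
{"api": "move_arm", "payload": {"commands": "0 -.08 .01 0 0 0 0; 0 0 0 0 0 0 0; 0 0 0 0 0 0 0"}}

```text
t: 12.25
eef_pos: [0.5359, -0.0511, 0.0559]
tool_rot: [0.001, 0.993, -0.115, 0.005]
contact_force: [13.3, -2.1, -7.8]
gripper_width: 0.005
```

```bash
python3 st.py
```

```text
t 12.25 fix mm (16.9,-27.4) z 55.9 | toolx ang in fix 3.4 | tilt [ 0.01  -0.003] | F fix (13.3,1.8,-7.8) M [-0.37 -3.1   0.07] | r x F 0.395 g 0.01
```

Request:
{"api": "move_arm", "payload": {"commands": "0 0 0 0 0 0 0"}}

```text
t: 12.33
eef_pos: [0.5359, -0.0511, 0.0559]
tool_rot: [0.001, 0.993, -0.115, 0.005]
contact_force: [14.3, -1.6, -7.3]
gripper_width: -0.002
```

```bash
python3 st.py
```

```text
t 12.33 fix mm (16.9,-27.4) z 55.9 | toolx ang in fix 3.4 | tilt [ 0.01  -0.003] | F fix (14.2,2.5,-7.3) M [-0.41 -3.17  0.07] | r x F 0.431 g -0.00
```

Request:
{"api": "move_arm", "payload": {"commands": "0 -.1 .01 0 0 0 0; 0 0 0 0 0 0 0; 0 0 0 0 0 0 0"}}

```text
t: 12.58
eef_pos: [0.5353, -0.051, 0.0559]
tool_rot: [0.001, 0.993, -0.115, 0.006]
contact_force: [15.6, -2.2, -7.9]
gripper_width: 0.0
```

```bash
python3 st.py
```

```text
t 12.58 fix mm (16.3,-27.5) z 55.9 | toolx ang in fix 3.4 | tilt [ 0.011 -0.003] | F fix (15.6,2.3,-7.9) M [-0.43 -3.28  0.08] | r x F 0.467 g 0.00
```

Request:
{"api": "move_arm", "payload": {"commands": "0 0 0 0 0 0 0; 0 0 0 0 0 0 0"}}

```text
t: 12.75
eef_pos: [0.5353, -0.051, 0.0559]
tool_rot: [0.001, 0.993, -0.115, 0.006]
contact_force: [14.5, -1.8, -8.3]
gripper_width: -0.002
```

```bash
python3 st.py
```

```text
t 12.75 fix mm (16.3,-27.5) z 55.9 | toolx ang in fix 3.4 | tilt [ 0.011 -0.003] | F fix (14.5,2.4,-8.3) M [-0.47 -3.29  0.08] | r x F 0.437 g -0.00
```

Request:
{"api": "move_arm", "payload": {"commands": "0 .5 0 0 0 0 0; 0 .7 0 0 0 0 0; 0 .7 0 0 0 0 0; 0 0 0 -3 0 0 0; 0 0 0 -4 0 0 0; 0 0 0 -4 0 0 0; 0 2 -3.5 0 0 0 0; 0 2 -3.5 0 0 0 0; 0 2 -3.5 0 0 0 0; 0 2 -3.5 0 0 0 0; 0 0 0 0 0 0 0; 0 0 0 0 0 0 0"}}

```text
t: 13.75
eef_pos: [0.6592, 0.0642, 0.1634]
tool_rot: [0.001, 0.993, -0.115, -0.001]
contact_force: [0.4, -0.7, 0.0]
gripper_width: -0.001
```

```bash
python3 - <<'E'
from st import *
state(); t=cam('top');s=cam('scene')
a=t['img'][140:290,190:360,::-1];b=s['img'][100:250,240:410,::-1]
cv2.imwrite('pics/5.png',cv2.resize(np.hstack([a,b]),None,fx=2.3,fy=2.3,interpolation=cv2.INTER_CUBIC))
E
```

```text
t 13.75 fix mm (102.3,118.2) z 163.4 | toolx ang in fix 3.3 | tilt [-0.001 -0.001] | F fix (0.6,-0.6,0.0) M [-0.05  0.1  -0.02] | r x F -0.125 g -0.00
```

View pics/5.png

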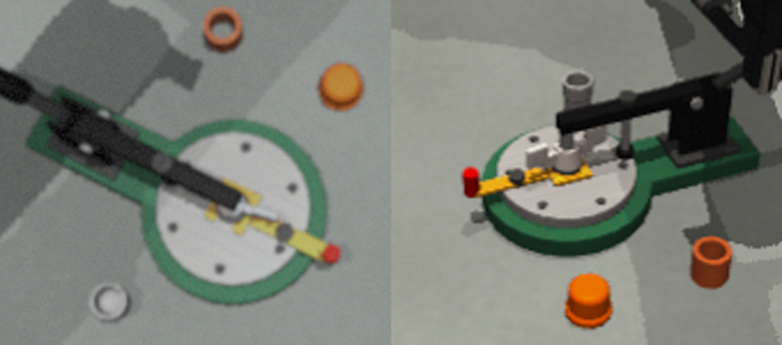

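```bash
python3 -c "
from station import bot
print(bot.hand_in())"
```

```text
the job is handed in; nothing more can be done
None
```

I pushed the red knob until the washer met its stop, then turned the wing nut clockwise in two strokes until it seated and was snug. I handed the job in at about 14 s with the robot clear of everything.

- **Washer:** it stopped firmly, with the push rising from about 2 N to 7 N. The last pictures show the slot round the stud and the knob in line with the pivot.
- **Wing nut:** it ran at about 0.06 N m and seated after roughly 2.2 rad. I then tightened it in small steps until it was snug.
- **Final torque:** force times lever gave about 0.44–0.47 N m. Adding the wrist's moment about the vertical axis gave about 0.53 N m. The two readings disagree by about 0.08 N m, but both are inside 0.4–0.6.
- **Clamp and loose parts:** I kept the path clear of the clamp and felt no contact with it. The socket, cap and sleeve look unmoved in the last picture, though I did not measure them again.
- **Retreat:** the final retreat went sideways towards the tower instead of away from it, because I misjudged the tool's direction. It passed clear, and the force reading afterwards was near zero.

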